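# Sweep the used needle sheaths into the catch tray

## Robot

A 6-joint arm with a two-finger parallel gripper is mounted at the origin on a cart in front of the work surface, level with it; the furniture and walls round the work are solid. World frame = base frame: x ahead of the robot, y to its left, z up, the work surface at z = 0. Lengths are in m, angles in rad, forces in N, time in s.
With the tool pointing down it reaches from about 0.375 to 0.925 m from the base axis. Payload 5.7 kg.
Tool frame: the origin (TCP) lies at the centre of the arm's flange, where the gripper is bolted on; the fingertips stand arm.tcp_to_tips ahead of it and the grasp point (between the pads) lies 163 mm ahead of it (arm.tcp_to_tips is the distance from the TCP to the fingertips, in m); z points along the fingers, y is the line along which they close (so a half turn about z gives the same grasp; the last joint's range is limited). The gripper opens to 88 mm and grips with 3 to 60 N. Pads are 20 mm wide; open, the fingers measure 115 mm over their backs; the gripper's body (75 mm by 178 mm) begins 61 mm behind the grasp point.
Start: joints at [1.17, 0.359, 1.51, -0, 1.272, -0.115], TCP at [0.169, 0.576, 0.405] pointing down, gripper open.
Joint ranges: [-2.97, 2.97], [-1.01, 2.36], [0.21, 2.38], [-0.96, 4.11], [0.2, 2.71], [-2.98, 2.98]. Speed limits (rad/s): [2.39, 2.39, 3.14, 3.14, 3.14, 3.14].

## Interface

Orientations are given as a unit quaternion [x, y, z, w].
In Python, from bench import arm gives the robot as it stands.
- The arm moves only by the shell command python3 -m pendant 'ROWS' [FORCE]. ROWS is JSON, one flat list of numbers, 7 for each row, row after row: the turn, a rotation vector about the world's x, y, z in rad, then the shift along the world's x, y, z in mm, then the finger opening in mm, from 0 to 87.8. In form: [ax, ay, az, tx, ty, tz, jaw, ax, ay, az, tx, ty, tz, jaw, ...]. A call has exactly 5 rows; each row shifts and turns the commanded pose from where the row before left it; what a row does not reach is not made up. A row lasts 1/8 s, in which the tool goes at most 62.5 mm and 10.7 degrees, less where a joint would pass 70% of its speed; a pose out of reach is approached as far as the arm can. A call with a gripper value outside its range is refused whole. The fingers move at their own pace and stop on an object; FORCE is the grip in N (left out, the last holds). Time passes only in rows, so rows that do not move let the fingers close, or fill a call up. It gives the time, the measured TCP pose, the force, the opening and the grip force at its end, in the units of the state.
- arm.get_state(): the state, without advancing time (a new reading comes with each control period).
- arm.camera(name): name is "side" or "top"; returns a dict with "color" (480x640x3 uint8, red, green, blue), "K" (3x3 intrinsics, pixels), "dist" ([k1, k2, p1, p2, k3] as OpenCV has them; the pictures are not rectified), "camera_from_world" (4x4, takes a point from world to camera coordinates). Camera axes: x right, y up, looking along -z (the intrinsics and any distortion apply to the point x, -y, -z); pixel columns grow to the right and rows downward; lengths in m; the calibration is good to about 2 mm. A picture is of the moment at which its call begins. There is no depth.
- arm.job_done(): hands the job in; it is judged then, once.
The state is a dict: "clock": time; "q": joint angles; "dq": joint speeds; "effort": joint torques, N m; "position": TCP position; "tcp_rot": TCP orientation; "contact_force": force on the tool from outside, world axes, zero at the start; "torque": the same for the moment, N m; "finger_gap": finger opening in m; "grasp_force": force on a finger pad.
Only numpy, scipy, OpenCV 4.12 (cv2) and the standard library are available. Lean on these libraries where they do the work, as an engineer would, in place of code of your own. Each camera call takes 0.05 s, during which the arm holds its last target. There are 200 camera calls.

## Task

Three empty needle sheaths lie on the trolley in front of the low steel catch tray. Sweep all three along the trolley top with your fingertips, through the tray's open side, until each lies wholly inside it; do not pick any of them up. Leave the two vials, the ampoule and the pen as they are.

Things in the scene. Friction and masses are not known exactly. Their poses are not given: they have to be found in the camera images.
- catch_tray: Low sheet-steel catch tray, fixed: three walls 28 mm high, 3 mm thick, fourth side open. Inside 120 mm deep (its x), 240 mm wide (its y); floor flush with the trolley top, no step at the mouth. Origin: middle of the inner floor, at trolley-top height; +x points from the mouth to the back wall: mouth edge at x = -60 mm, back wall +60 mm, side walls at y = +-120 mm, z up.
- sheath_a: Empty needle sheath: a straight whitish stick 56 mm long, 8 mm wide and 8 mm high, about 12 g, lying flat on the trolley top in front of the tray's open side, roughly parallel to the mouth; it slides and does not roll. Origin: middle of its underside; y runs along its length, z up. The three sheaths are alike.
- sheath_a_end1 (a point): Centre of one end face of sheath_a (+28 mm along its y, 4 mm above its underside).
- sheath_a_end2 (a point): Centre of one end face of sheath_a (-28 mm along its y, 4 mm above its underside).
- sheath_b: Empty needle sheath: a straight whitish stick 56 mm long, 8 mm wide and 8 mm high, about 12 g, lying flat on the trolley top in front of the tray's open side, roughly parallel to the mouth; it slides and does not roll. Origin: middle of its underside; y runs along its length, z up. The three sheaths are alike.
- sheath_b_end1 (a point): Centre of one end face of sheath_b (+28 mm along its y, 4 mm above its underside).
- sheath_b_end2 (a point): Centre of one end face of sheath_b (-28 mm along its y, 4 mm above its underside).
- sheath_c: Empty needle sheath: a straight whitish stick 56 mm long, 8 mm wide and 8 mm high, about 12 g, lying flat on the trolley top in front of the tray's open side, roughly parallel to the mouth; it slides and does not roll. Origin: middle of its underside; y runs along its length, z up. The three sheaths are alike.
- sheath_c_end1 (a point): Centre of one end face of sheath_c (+28 mm along its y, 4 mm above its underside).
- sheath_c_end2 (a point): Centre of one end face of sheath_c (-28 mm along its y, 4 mm above its underside).
- vial_tall: Standing injection vial, 22 mm diameter, 47 mm high, loose; not to be moved. Origin: middle of its underside.
- vial_short: Standing injection vial, 22 mm diameter, 41 mm high, loose; not to be moved. Origin: middle of its underside.
- ampoule: Standing glass ampoule, 11 mm diameter, 63 mm high with a thin neck, loose and easily tipped; not to be moved. Origin: middle of its underside.
- marker_pen: White pen with a black cap lying flat, 138 mm long (its y), 9 mm wide, 11 mm high, loose; not to be moved. Origin: middle of its underside.

How it is judged:
At the end, for the whole second after the job is handed in: Both ends of every sheath are behind the tray's mouth edge and between its walls, every sheath lies low (underside less than 15 mm above the trolley top) and at rest; the vials and ampoule stand (tilt under 0.3 rad) and they and the pen are within 20 mm of where they began (x of sheath_a_end1 in the frame of catch_tray between -0.06 and 0.06 m and y of sheath_a_end1 in the frame of catch_tray between -0.12 and 0.12 m and x of sheath_a_end2 in the frame of catch_tray between -0.06 and 0.06 m and y of sheath_a_end2 in the frame of catch_tray between -0.12 and 0.12 m and height (world z) of each of sheath_a, sheath_b, sheath_c below 0.015 m and linear speed of each of sheath_a, sheath_b, sheath_c below 0.02 m/s and x of sheath_b_end1 in the frame of catch_tray between -0.06 and 0.06 m and y of sheath_b_end1 in the frame of catch_tray between -0.12 and 0.12 m and x of sheath_b_end2 in the frame of catch_tray between -0.06 and 0.06 m and y of sheath_b_end2 in the frame of catch_tray between -0.12 and 0.12 m and x of sheath_c_end1 in the frame of catch_tray between -0.06 and 0.06 m and y of sheath_c_end1 in the frame of catch_tray between -0.12 and 0.12 m and x of sheath_c_end2 in the frame of catch_tray between -0.06 and 0.06 m and y of sheath_c_end2 in the frame of catch_tray between -0.12 and 0.12 m and distance of each of vial_tall, vial_short, ampoule, marker_pen from where it was at the start of the episode below 0.02 m and angle between each of vial_tall, vial_short, ampoule's own z axis and vertical below 0.3 rad); the robot touches nothing.
It fails at once if a sheath is lifted (its underside rises more than 20 mm above the trolley top) (height (world z) of any of sheath_a, sheath_b, sheath_c above 0.02 m).
It fails at once if a vial, the ampoule or the pen is moved by more than 20 mm, picked up or tipped (not (distance of vial_tall from where it was at the start of the episode below 0.02 m) or not (distance of vial_short from where it was at the start of the episode below 0.02 m) or not (distance of ampoule from where it was at the start of the episode below 0.02 m) or not (distance of marker_pen from where it was at the start of the episode below 0.02 m) or not (angle between vial_tall's own z axis and vertical below 0.3 rad) or not (angle between vial_short's own z axis and vertical below 0.3 rad) or not (angle between ampoule's own z axis and vertical below 0.3 rad)).
It also fails if it takes over 58 s, if anything falls off the work surface, if the arm or the gripper's body presses on something with over 40 N, if the wrist force passes 120 N, or if a joint passes its speed limit or range.

## Working session

There is one attempt and no reset: what is moved stays moved. The work goes in short steps, Python scripts to look and compute and a shell command to move; the robot and the scene stay as the last step left them, time stands still between calls to the robot, and variables do not carry over. Pictures are saved under pics/ and viewed, at most 10 in all, crops included, and the job is handed in when it is done.

```bash
mkdir -p pics; ls
cat > h.py <<'E'
import numpy as np, cv2
def ray(c,u,v,z):
    p=cv2.undistortPoints(np.array([[[u,v]]],float),c["K"],np.array(c["dist"],float))[0,0]
    M=np.array(c["camera_from_world"]);R=M[:3,:3];t=M[:3,3]
    d=R.T@np.array([p[0],-p[1],-1.]);o=-R.T@t
    return o+d*(z-o[2])/d[2]
E
python3 - <<'E'
from bench import arm
import cv2,pickle
for n in("top","side"):
    c=arm.camera(n);c={k:c[k] for k in c}
    for k in("K","dist","camera_from_world"):
        import numpy as np;c[k]=np.array(c[k],float)
    pickle.dump(c,open(n+".pkl","wb"));cv2.imwrite(f"pics/{n}0.png",c["color"][:,:,::-1])
    M=c["camera_from_world"];print(n,-M[:3,:3].T@M[:3,3])
print(arm.tcp_to_tips,arm.get_state())
E
```

```text
pics
top [0.43531533 0.06686889 0.89190971]
side [ 0.47420596 -0.88540162  0.61288688]
0.182 {'clock': 0.1, 'q': array([ 1.16992021e+00,  3.59442112e-01,  1.51128379e+00,  9.12773168e-06,
        1.27251248e+00, -1.15105212e-01]), 'dq': array([-0.00085643, -0.00228931, -0.00186854,  0.00034923,  0.00041944,
        0.00111383]), 'effort': array([ 7.76505676e-04, -5.16355813e+01, -2.71407115e+01,  6.75790524e-02,
        2.75394710e-02,  1.46079441e-05]), 'position': array([0.16902604, 0.57537885, 0.40390335]), 'tcp_rot': array([ 1.42401036e-01,  9.89808703e-01, -7.94515328e-04, -2.14160188e-04]), 'contact_force': array([ 0.03292776,  0.17327742, -0.82166791]), 'torque': array([ 0.0325352 , -0.00967617,  0.00377372]), 'grasp_force': 0.0, 'finger_gap': 0.08774982176296589}
```

View pics/top0.png

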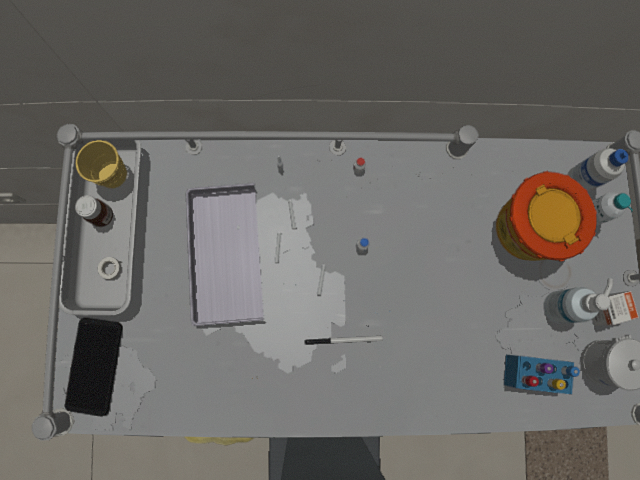

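View pics/side0.png

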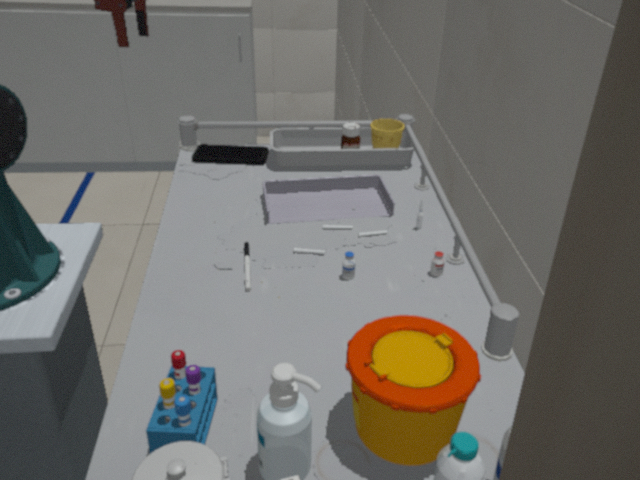

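The top view shows the tray opening to the right (mouth at u≈262) and the sheaths near (294,214), (278,248) and (321,281). The ampoule is at (280,165), the vials at (360,165) and (363,245), and the pen at (305–382,340).

Run:
```python
import pickle,cv2,numpy as np
from h import ray
c=pickle.load(open("top.pkl","rb"))
im=c["color"][:,:,::-1]
cv2.imwrite("pics/crop.png",cv2.resize(im[145:355,180:400],None,fx=2.8,fy=2.8,interpolation=cv2.INTER_CUBIC))
for n,u,v,z in[("tray bl",194,325,0),("mouth near",265,322,.028),("mouth far",256,187,.028),("back far",190,189,.028),("a1",291,200,.008),("a2",296,229,.008),("b1",280,233,.008),("b2",277,263,.008),("c1",324,266,.008),("c2",319,296,.008),("vred",360,161,.04),("vblue",363.5,242,.044),("amp base",281,173,0),("amp tip",280,159,.063),("pen l",305,342,.008),("pen r",382,338,.008)]:
    print(n,np.round(ray(c,u,v,z)*1000)[:2])
```

```text
tray bl [450. 262.]
mouth near [455. 133.]
mouth far [697. 153.]
back far [693. 273.]
a1 [678.  90.]
a2 [623.  80.]
b1 [616. 109.]
b2 [560. 114.]
c1 [555.  30.]
c2 [501.  39.]
vred [743. -36.]
vblue [593. -38.]
amp base [733. 109.]
amp tip [738. 108.]
pen l [420.  64.]
pen r [427. -72.]
```

View pics/crop.png

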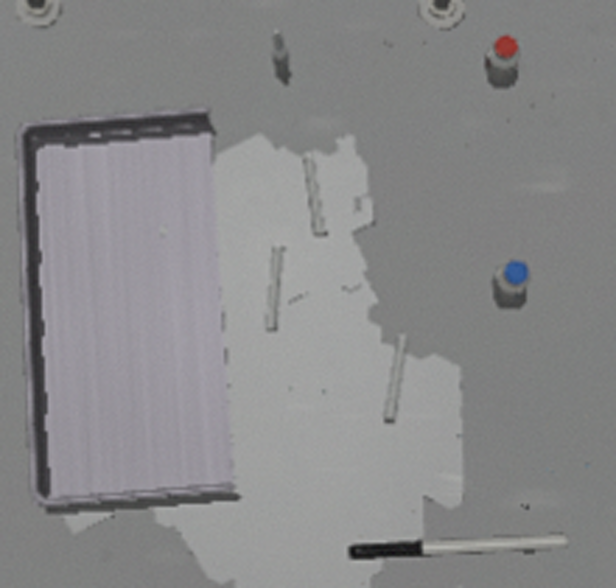

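The crop puts sheath ends (crop pixels) at a (308,154)–(320,234), b (280,248)–(271,329) and c (402,336)–(390,420). The tray mouth runs (213,125)–(235,495), yawed about 4.7°, and all the lanes into it are clear. I'll push b first, then a, then c, with the fingers part-open and the tips spread along the sheath.

```bash
python3 -m pendant '[0,0,-0.08,28,-33,0,26,0,0,-0.08,28,-33,0,26,0,0,-0.08,28,-33,0,26,0,0,-0.08,28,-33,0,26,0,0,-0.08,28,-33,0,26]'
python3 -m pendant '[0,0,-0.08,28,-33,0,26,0,0,-0.08,28,-33,0,26,0,0,-0.08,28,-33,0,26,0,0,-0.08,28,-33,0,26,0,0,-0.08,28,-33,0,26]'
python3 -m pendant '[0,0,-0.08,28,-33,0,26,0,0,-0.08,28,-33,0,26,0,0,-0.08,28,-33,0,26,0,0,-0.08,28,-33,0,26,0,0,-0.08,28,-33,0,26]'
```

```text
clock: 0.72
position: [0.3098, 0.4094, 0.4043]
tcp_rot: [0.337, 0.941, -0.0, -0.0]
contact_force: [1.3, -0.6, 0.6]
finger_gap: 0.0413
grasp_force: 0.0
clock: 1.35
position: [0.4498, 0.2444, 0.4044]
tcp_rot: [0.518, 0.856, -0.0, -0.0]
contact_force: [-0.0, -0.3, 0.4]
finger_gap: 0.026
grasp_force: 0.0
clock: 1.98
position: [0.5898, 0.0794, 0.4042]
tcp_rot: [0.677, 0.736, -0.0, -0.0]
contact_force: [1.1, -0.1, -0.5]
finger_gap: 0.0257
grasp_force: 0.0
```

```bash
python3 -m pendant '[0,0,0,-7,3,-36,26,0,0,0,0,0,-36,26,0,0,0,0,0,-36,26,0,0,0,0,0,-36,26,0,0,0,0,0,-36,26]'
python3 - <<'E'
from bench import arm
import cv2
for n in("top","side"):
    im=arm.camera(n)["color"][:,:,::-1]
    im=im[130:360,180:400] if n=="top" else im[160:300,230:470]
    cv2.imwrite(f"pics/{n}1.png",cv2.resize(im,None,fx=2.5,fy=2.5,interpolation=cv2.INTER_CUBIC))
E
```

```text
clock: 2.6
position: [0.582, 0.0836, 0.2232]
tcp_rot: [0.676, 0.737, -0.0, -0.0]
contact_force: [0.9, -0.0, -0.8]
finger_gap: 0.0262
grasp_force: 0.0
```

View pics/side1.png

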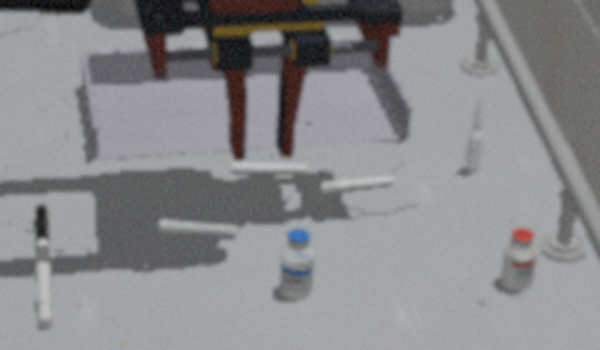

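The side view shows the two slim fingertips at (238,155) and (287,152), above and just robot-right of sheath b (235–308,168). They are clear of a (322–393,184). Descend and push.

```bash
python3 -m pendant '[0,0,0,0,-1,-15,26,0,0,0,0,0,-12,26,0,0,0,0,0,-7,26,0,0,0,0,0,-3,26,0,0,0,0,0,0,26]'
python3 -m pendant '[0,0,0,-1,12,0,26,0,0,0,-1,12,0,26,0,0,0,-1,12,0,26,0,0,0,-1,14,0,26,0,0,0,-1,14,0,26]'
python3 -m pendant '[0,0,0,-1,15,0,26,0,0,0,-1,15,0,26,0,0,0,-2,15,0,26,0,0,0,-1,15,0,26,0,0,0,-1,12,0,26]'
python3 - <<'E'
from bench import arm
import cv2
im=arm.camera("side")["color"][:,:,::-1][140:300,230:470]
cv2.imwrite("pics/side2.png",cv2.resize(im,None,fx=2.5,fy=2.5,interpolation=cv2.INTER_CUBIC))
E
```

```text
clock: 3.32
position: [0.5822, 0.0827, 0.1877]
tcp_rot: [0.676, 0.737, 0.0, 0.0]
contact_force: [0.7, -0.5, 0.3]
finger_gap: 0.0257
grasp_force: 0.0
clock: 3.95
position: [0.577, 0.1478, 0.1877]
tcp_rot: [0.676, 0.737, -0.0, -0.0]
contact_force: [-0.2, 0.0, -0.2]
finger_gap: 0.0253
grasp_force: 0.1
clock: 4.58
position: [0.571, 0.2197, 0.1876]
tcp_rot: [0.676, 0.737, -0.0, -0.0]
contact_force: [-0.0, -0.3, 0.4]
finger_gap: 0.0261
grasp_force: 0.0
```

View pics/side2.png

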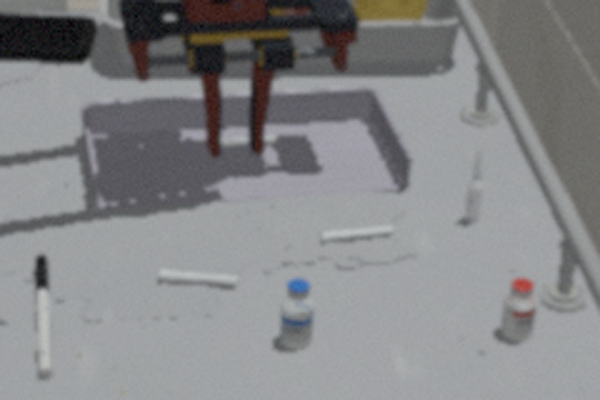

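b is inside the tray, behind the fingertips at about (245,140) in the crop. Back off, lift, and go behind a.

```bash
python3 -m pendant '[0,0,0,0,-12,0,30,0,0,0,0,-6,25,30,0,0,0,0,0,25,30,0,0,0,20,-36,0,30,0,0,0,21,-38,0,30]'
python3 -m pendant '[0,0,0,20,-38,0,30,0,0,0,20,-38,0,30,0,0,0,0,0,-25,30,0,0,0,0,0,-18,30,0,0,0,0,0,-7,30]'
python3 -m pendant '[0,0,0,-1,10,0,30,0,0,0,-1,12,0,30,0,0,0,-1,12,0,30,0,0,0,-1,14,0,30,0,0,0,-1,14,0,30]'
python3 -m pendant '[0,0,0,-1,14,0,30,0,0,0,-1,14,0,30,0,0,0,-1,14,0,30,0,0,0,-1,14,0,30,0,0,0,-1,12,0,30]'
python3 - <<'E'
from bench import arm
import cv2
im=arm.camera("side")["color"][:,:,::-1][140:300,230:470]
cv2.imwrite("pics/side3.png",cv2.resize(im,None,fx=2.5,fy=2.5,interpolation=cv2.INTER_CUBIC))
E
```

```text
clock: 5.25
position: [0.6124, 0.1249, 0.2382]
tcp_rot: [0.676, 0.737, 0.0, 0.0]
contact_force: [-0.4, -0.2, -0.0]
finger_gap: 0.0302
grasp_force: 0.0
clock: 5.88
position: [0.651, 0.0503, 0.186]
tcp_rot: [0.677, 0.736, -0.001, -0.001]
contact_force: [-1.0, 0.3, -0.2]
finger_gap: 0.0302
grasp_force: 0.0
clock: 6.5
position: [0.6471, 0.114, 0.1879]
tcp_rot: [0.676, 0.737, 0.0, 0.0]
contact_force: [0.1, -0.1, -0.1]
finger_gap: 0.0304
grasp_force: 0.1
clock: 7.12
position: [0.6421, 0.1816, 0.1876]
tcp_rot: [0.676, 0.737, -0.0, -0.0]
contact_force: [0.2, -0.1, -0.3]
finger_gap: 0.0299
grasp_force: 0.0
```

View pics/side3.png

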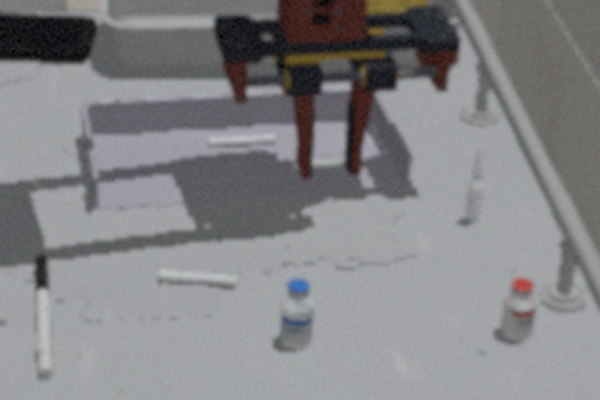

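a is in too, at about (330,160) in the crop. Now c.

```bash
python3 -m pendant '[0,0,0,0,-12,0,30,0,0,0,0,-6,25,30,0,0,0,0,0,25,30,0,0,0,-28,-40,0,30,0,0,0,-28,-40,0,30]'
python3 -m pendant '[0,0,0,-28,-40,0,30,0,0,0,-28,-40,0,30,0,0,0,0,0,-25,30,0,0,0,0,0,-18,30,0,0,0,0,0,-7,30]'
python3 -m pendant '[0,0,0,-1,10,0,30,0,0,0,-1,12,0,30,0,0,0,-1,12,0,30,0,0,0,-1,12,0,30,0,0,0,-1,12,0,30]'
python3 -m pendant '[0,0,0,-1,13,0,30,0,0,0,-1,13,0,30,0,0,0,-1,13,0,30,0,0,0,-1,13,0,30,0,0,0,-1,13,0,30]'
python3 -m pendant '[0,0,0,-1,13,0,30,0,0,0,-1,13,0,30,0,0,0,-1,13,0,30,0,0,0,-1,13,0,30,0,0,0,-1,8,0,30]'
python3 -m pendant '[0,0,0,0,-12,0,30,0,0,0,0,-6,25,30,0,0,0,0,0,50,30,0,0,0,0,-50,30,30,0,0,0,0,-50,30,30]'
python3 -m pendant '[0,0,0,0,-50,30,30,0,0,0,0,-50,0,30,0,0,0,0,-50,0,30,0,0,0,0,-50,0,30,0,0,0,0,0,0,30]'
python3 - <<'E'
from bench import arm
import cv2,pickle,numpy as np
c=arm.camera("top")
im=c["color"][:,:,::-1]
cv2.imwrite("pics/top4.png",cv2.resize(im[145:355,180:400],None,fx=2.8,fy=2.8,interpolation=cv2.INTER_CUBIC))
im=arm.camera("side")["color"][:,:,::-1][140:300,230:470]
cv2.imwrite("pics/side4.png",cv2.resize(im,None,fx=2.5,fy=2.5,interpolation=cv2.INTER_CUBIC))
E
```

```text
clock: 7.8
position: [0.5857, 0.0808, 0.2381]
tcp_rot: [0.676, 0.737, 0.0, 0.001]
contact_force: [-0.5, -0.2, 0.5]
finger_gap: 0.0304
grasp_force: 0.0
clock: 8.43
position: [0.5295, 0.0015, 0.1869]
tcp_rot: [0.677, 0.736, -0.001, -0.001]
contact_force: [-0.7, -0.1, -0.2]
finger_gap: 0.0299
grasp_force: 0.0
clock: 9.05
position: [0.5251, 0.0618, 0.1878]
tcp_rot: [0.676, 0.737, 0.0, 0.0]
contact_force: [0.2, 0.7, 0.1]
finger_gap: 0.0299
grasp_force: 0.1
clock: 9.68
position: [0.5201, 0.1265, 0.1876]
tcp_rot: [0.676, 0.737, -0.0, -0.0]
contact_force: [-0.5, 0.3, 0.0]
finger_gap: 0.03
grasp_force: 0.0
clock: 10.3
position: [0.5151, 0.1866, 0.1876]
tcp_rot: [0.676, 0.737, 0.0, -0.0]
contact_force: [-0.7, 0.2, 0.6]
finger_gap: 0.0297
grasp_force: 0.0
clock: 10.92
position: [0.5149, 0.0658, 0.3238]
tcp_rot: [0.676, 0.737, 0.0, 0.0]
contact_force: [0.0, -0.5, -0.0]
finger_gap: 0.0301
grasp_force: 0.0
clock: 11.55
position: [0.5147, -0.1363, 0.3526]
tcp_rot: [0.678, 0.735, -0.0, 0.001]
contact_force: [0.4, 0.4, -0.2]
finger_gap: 0.0299
grasp_force: 0.0
```

View pics/top4.png

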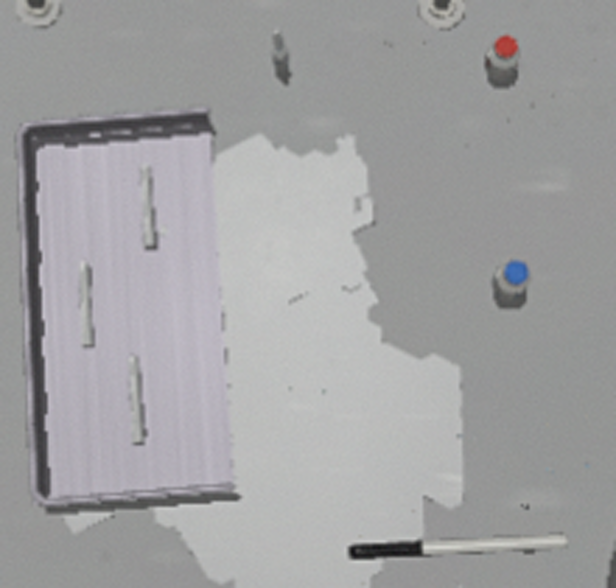

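View pics/side4.png

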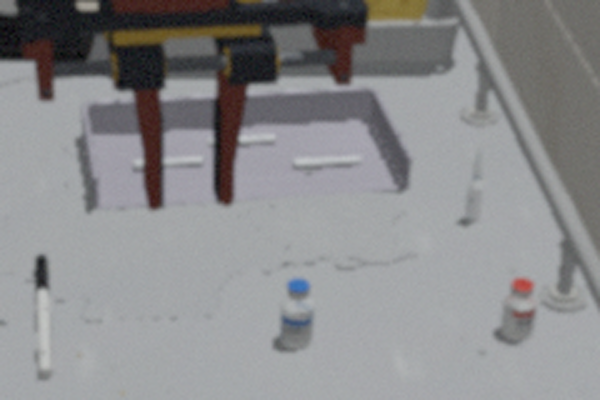

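All three sheaths lie well inside the tray, at about (148,208), (87,305) and (137,400) in the top crop. The vials, ampoule and pen are where they were, and the gripper is clear.

```bash
python3 -c "
from bench import arm
print(arm.job_done())"
```

```text
the job is handed in; nothing more can be done
None
```

I swept all three sheaths wholly inside the catch tray in about 12 s and handed the job in; the final pictures show the vials, ampoule and pen unmoved (the hand-in returned no verdict).

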